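# Unlock the guarded reset and hold it down with a screwdriver

## Task

The extraction fan has tripped and its reset button sits deep in the round hole on top of the blue control box, which the red-headed lock pin plugs. Pull the pin out, park it upright in the notch of the steel bracket on the box's side, hung fully down on its collar, and let go of it; then take the red screwdriver from its wooden stand, reach its blade down the hole and press the button well down, at least half its travel, without ramming it. Finish while still gripping the screwdriver and holding the button down, and leave the tin, the tape measure and the marker where they are.

Things in the scene. Friction and masses are not known exactly. Their poses are not given: they have to be found in the camera images.
- control_box: blue-topped control box, fixed to the bench, 130 (x) x 120 (y) x 80 mm high; origin at the centre of its underside, z up. A steel bracket sticks out 36 mm from its -x side (own frame), 52 mm wide and 6 mm thick, its top flush with the box top; nothing on the box stands more than 3 mm above that top apart from the lock pin.
- aperture (a point): centre of the mouth of the reset hole, in the box's top face, 80 mm above the bench: a vertical round bore, 14 mm in diameter; axes as the control box. The button's top lies 32 mm below the mouth when not pressed.
- notch (a point): the parking notch in the steel bracket, at the top face of the bracket (80 mm above the bench), 84 mm from the aperture along the box's -x; axes as the control box. The notch is a slot 14 mm wide (along y), cut vertically through the 6 mm plate, closed 11 mm to the +x side of this point and open 17 mm to the -x side. A parked pin hangs here by its collar, shank down in the slot, its origin at this point (up to 10 mm along x either way is still parked).
- reset_button (a joint): travel of the round red reset button (12.4 mm across) at the bottom of the bore, m: 0 = out, grows as it is pressed straight down, 0.012 = at its stop. Spring-returned: about 2 N to start it, 4 N at 0.006, 6 N at 0.012; counts as pressed above 0.006.
- lock_pin: loose lock pin, 50 g, upright in the aperture at the start, resting on its collar; origin on its axis at the underside of the collar (80 mm above the bench when seated), z up along the axis. Steel shank 10 mm in diameter, 24 mm down from the origin, tapered at the foot; steel collar 24 mm in diameter, from 0 to 4 mm up; red round head 16 mm in diameter, from 4 to 44 mm up, to grip by.
- driver_stand: wooden screwdriver stand fixed to the bench: base 74 x 74 x 12 mm, post 50 x 50 mm up to 104 mm above the bench, with an 8.5 mm vertical hole down its middle; origin at the centre of its underside. It stands to the left or to the right of the control box.
- red_driver: loose screwdriver, red handle and steel blade, 200 mm long, about 90 g; stands in the stand blade down, handle resting on the post's top. Its own +y axis runs from the blade to the handle's end (up); its origin is not on its axis but 14 mm beside it (axis at own z = 14 mm), at half length, where blade and handle meet.
- handle_mid (a point): point on the screwdriver's axis at the middle of the red handle (round, up to 28 mm in diameter, 100 mm long), 150 mm above the blade's tip; about 154 mm above the bench in the stand.
- blade_tip (a point): the tip of the screwdriver's blade, on its axis; the blade is round, 6 mm in diameter and 100 mm long. To come free of the stand it must rise a little over 100 mm.
- tip_tin: bystander: round white tin with a blue lid, 68 mm across, 44 mm high, loose, on the other side of the box from the stand; origin at the centre of its underside. Leave it alone.
- tape_rule: bystander: yellow tape measure, 39 x 84 x 66 mm high, loose, behind the box to its right; origin at the centre of its underside. Leave it alone.
- marker_pen: bystander: capped white and black marker, 138 mm long, 12 mm thick, loose, lying behind the box; origin at its middle, on its underside. Leave it alone.

How it is judged (in metres and radians):
On the way, in this order (a step that is already met when the one before it is completed fails the run):
1. the lock pin is drawn right out of the reset hole (z of lock_pin in the frame of aperture above 0.026 m), for 0.1 s.
2. the pin hangs upright in the bracket's notch on its collar, let go (x of lock_pin in the frame of notch between -0.013 and 0.01 m and y of lock_pin in the frame of notch between -0.005 and 0.005 m and z of lock_pin in the frame of notch between -0.003 and 0.003 m and angle between lock_pin's own z axis and vertical below 0.12 rad and contact force between the fingers and lock_pin below 0.3 N), for 0.3 s.
3. the screwdriver is lifted clear of its stand (z of blade_tip in the frame of driver_stand above 0.102 m and contact force between the fingers and red_driver above 2 N), for 0.1 s.
4. the button is pressed past half its travel with the screwdriver's blade through the hole (value of joint reset_button above 0.006 m and contact force between red_driver and control_box above 1 N and horizontal distance between blade_tip and aperture below 0.008 m and z of blade_tip in the frame of aperture below -0.03 m and contact force between the fingers and red_driver above 2 N), for 0.3 s.
At the end, for the whole second after the job is handed in: The pin is upright (within 7 degrees) in the notch, collar within 3 mm of the bracket's top, let go; the gripper holds the screwdriver (over 2 N), its blade over 30 mm down the reset hole and the button pressed more than 6 of its 12 mm, through the last second (all of step 2 and all of step 4); the arm keeps its last pose, push and grip.
It fails at once if the button or box is rammed with the screwdriver (over 40 N) (contact force between red_driver and control_box above 40 N).
It fails at once if the tin, the tape measure or the marker is moved by more than 25 mm (distance of any of tip_tin, tape_rule, marker_pen from where it was at the start of the episode above 0.025 m).
It also fails if it takes over 51 s, if anything falls off the work surface, if the arm or the gripper's body presses on something with over 40 N, if the wrist force passes 120 N, or if a joint passes its speed limit or range.

## Robot

A 6-joint arm with a two-finger parallel gripper is mounted at the origin on the work surface; the furniture and walls round the work are solid. World frame = base frame: x ahead of the robot, y to its left, z up, the work surface at z = 0. Lengths are in mm, angles in rad, forces in N, time in s.
With the tool pointing down it reaches from about 300 to 775 mm from the base axis. Payload 14.6 kg.
Tool frame: the origin (TCP) lies at the very end of the fingers, on their centre line; the grasp point (between the pads) lies 19 mm behind it (manip.grip_point_offset is the distance from the TCP to the grasp point, in mm); z points along the fingers, y is the line along which they close (so a half turn about z gives the same grasp; the last joint's range is limited). The gripper opens to 94 mm and grips with 3 to 60 N. Pads are 16 mm wide; open, the fingers measure 119 mm over their backs; the gripper's body (75 mm by 177 mm) begins 78 mm behind the grasp point.
Start: joints at [-1.381, 0.3, 1.521, -0, 1.321, -0.067], TCP at [139.686, -531.956, 205.446] pointing down, gripper open.
Joint ranges: [-3.03, 3.03], [-0.79, 2.21], [0.23, 2.52], [-1.04, 4.18], [0, 3.07], [-2.55, 2.55]. Speed limits (rad/s): [2.22, 2.22, 2.57, 3.14, 3.14, 3.14].

## Interface

Orientations are given as [roll, pitch, yaw] about the fixed x, y, z axes, in that order (R = Rz(yaw) Ry(pitch) Rx(roll)).
In Python, from cell import telemetry, eyes, manip gives the robot as it stands.
- The arm moves only by the tool play_rows, never from a script. Its arguments are lists of equal length, an entry for each row: "translation": the shift along the world's x, y, z in m, a list of three; "yaw": the turn about the world's z in rad. A call has 1 to 12 rows; each row is the pose to reach, as a shift and turn from the pose commanded when the call began; what a row does not reach only later rows make up. A row lasts 1/8 s, in which the tool goes at most 62.5 mm and 10.7 degrees, less where a joint would pass 70% of its speed; a pose out of reach is approached as far as the arm can. A call with a gripper value outside its range is refused whole. "hand" is the opening, from 0 (shut) to 1 (fully open), set as the call begins (left out, the last holds). The fingers move at their own pace and stop on an object; "force" is the grip in N (left out, the last holds). Time passes only in rows, so rows that repeat a pose let the fingers close. It gives the time, the measured TCP pose, the force, the opening and the grip force at its end, in the units of the state.
- telemetry.read_state(): the state, without advancing time (a new reading comes with each control period).
- eyes.camera(name): name is "scene" or "top" or "wrist"; returns a dict with "pixels" (400x640x3 uint8, red, green, blue), "fx", "fy", "cx", "cy" (pixels), "cam_to_world" (4x4, takes a point from camera to world coordinates); the wrist camera has in their place "T_tool_cam" (4x4, takes a point from camera to tool coordinates, whose origin is the TCP and whose axes are the flange's). Camera axes: x right, y up, looking along -z (the intrinsics and any distortion apply to the point x, -y, -z); pixel columns grow to the right and rows downward; lengths in mm; the calibration is good to about 2 mm. A picture is of the moment at which its call begins: read the wrist's pose just before it. There is no depth.
- manip.sign_off(): hands the job in; it is judged then, once.
The state is a dict: "clock": time; "joints": joint angles; "qd": joint speeds; "effort": joint torques, N m; "eef_pos": TCP position; "eef_rot": TCP orientation; "wrist_force": force on the tool from outside, world axes, zero at the start; "moment": the same for the moment, N m; "finger_gap": finger opening in mm; "finger_force": force on a finger pad.
Only numpy, scipy, OpenCV 4.12 (cv2) and the standard library are available. Lean on these libraries where they do the work, as an engineer would, in place of code of your own. Each camera call takes 0.05 s, during which the arm holds its last target. There are 200 camera calls.

## Working session

There is one attempt and no reset: what is moved stays moved. The work goes in short steps, Python scripts to look and compute and a tool call to move; the robot and the scene stay as the last step left them, time stands still between calls to the robot, and variables do not carry over. Pictures are saved under pics/ and viewed, at most 10 in all, crops included, and the job is handed in when it is done.

Besides the shell and the picture viewer there is one more tool, called in YAML: its name, and indented under it one key for each argument. play_rows: Moves the arm, as the interface text tells. Its arguments: {"type":"object","properties":{"translation":{"type":"array","items":{"type":"array","items":{"type":"number"}}},"yaw":{"type":"array","items":{"type":"number"}},"hand":{"type":"number"},"force":{"type":"number"}},"required":["translation","yaw"]}

```bash
ls; mkdir -p pics
cat > h.py <<'E'
import numpy as np, cv2
from cell import telemetry, eyes, manip
def snap(n,f):
    s=telemetry.read_state(); c=eyes.camera(n)
    cv2.imwrite(f'pics/{f}.png',cv2.cvtColor(c['pixels'],cv2.COLOR_RGB2BGR))
    d={k:np.array(v).tolist() for k,v in c.items() if k!='pixels'}; d['state']={k:np.array(v).tolist() for k,v in s.items()}
    import json; json.dump(d,open(f'pics/{f}.json','w')); return d
def load(f):
    import json; return json.load(open(f'pics/{f}.json'))
def T(d):
    if 'cam_to_world' in d: return np.array(d['cam_to_world'])
    from scipy.spatial.transform import Rotation as R
    M=np.eye(4); M[:3,:3]=R.from_euler('xyz',d['state']['eef_rot']).as_matrix(); M[:3,3]=d['state']['eef_pos']
    return M@np.array(d['T_tool_cam'])
def at(d,u,v,z):
    M=T(d); r=M[:3,:3]@np.array([(u-d['cx'])/d['fx'],-(v-d['cy'])/d['fy'],-1]); o=M[:3,3]
    return o+r*(z-o[2])/r[2]
def proj(d,p):
    q=np.linalg.inv(T(d))@np.append(p,1); return d['cx']-d['fx']*q[0]/q[2], d['cy']+d['fy']*q[1]/q[2]
E
python3 - <<'E'
from h import *
for n in('top','scene'):
    d=snap(n,n); print({k:np.round(v,3).tolist() for k,v in d.items() if k!='state'})
print(d['state'])
E
```

```text
pics
{'fx': 482.959, 'fy': 482.959, 'cx': 323.825, 'cy': 190.409, 'cam_to_world': [[0.022, 0.986, -0.164, 383.499], [-1.0, 0.023, 0.001, 7.09], [0.005, 0.164, 0.986, 1188.823], [0.0, 0.0, 0.0, 1.0]]}
{'fx': 428.124, 'fy': 428.124, 'cx': 322.984, 'cy': 209.712, 'cam_to_world': [[-0.879, 0.301, -0.37, 215.441], [-0.476, -0.516, 0.712, 712.563], [0.024, 0.802, 0.597, 703.058], [0.0, 0.0, 0.0, 1.0]]}
{'clock': 0.05, 'joints': [-1.3805839934418909, 0.3005044649406793, 1.5215589087720132, 1.725322222232273e-05, 1.320695696162837, -0.06658975612056157], 'qd': [0.0005933050388877903, -0.001967362873195738, -0.0009960085994820723, 0.00048154365725967444, -4.5856366136436425e-05, 0.0017089021689848341], 'effort': [0.0015889072892605327, -53.321295976638794, -35.3710412979126, 0.07106292759999633, 0.023585818125866354, -5.9371050156187266e-05], 'eef_pos': [139.65291863874964, -531.7131805920914, 204.87740700697267], 'eef_rot': [-3.1404299343572104, -9.428837425429215e-05, 0.25679775471125343], 'wrist_force': [0.6397964625556923, 0.38569032392334657, -0.03348614927257579], 'moment': [-0.04019838596175944, 0.031475591497550894, 0.007668740168810207], 'finger_force': 0.0, 'finger_gap': 94.14880445095478}
```

View pics/top.png

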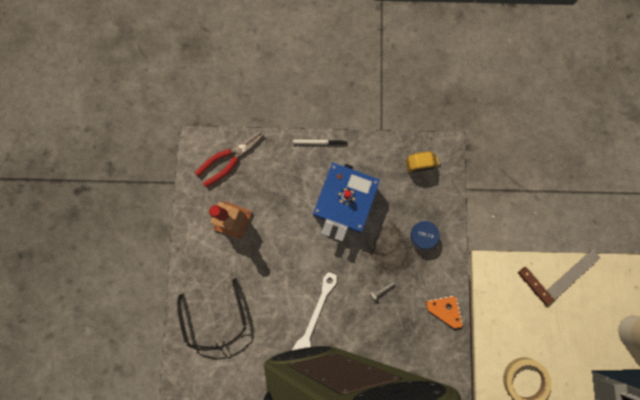

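View pics/scene.png

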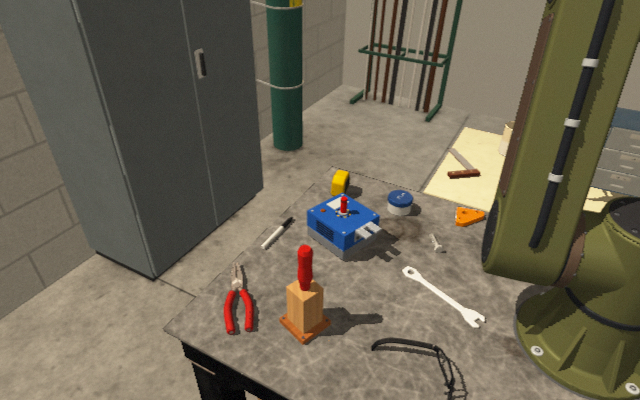

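The top view shows the blue box near (347,197), with the pin at (348,195), the bracket at (335,230), and the stand and driver at (217,211)/(235,220). The scene view agrees: the bracket faces the robot and the stand is to the left of the box.

```bash
python3 - <<'E'
from h import *
d=load('top'); im=cv2.imread('pics/top.png'); hsv=cv2.cvtColor(im,cv2.COLOR_BGR2HSV)
m=cv2.inRange(hsv,(100,120,70),(125,255,255)); m[:, :300]=0; m[:,392:]=0
m=cv2.morphologyEx(m,cv2.MORPH_CLOSE,np.ones((9,9)))
n,l,s,c=cv2.connectedComponentsWithStats(m); i=1+s[1:,4].argmax()
ys,xs=np.where(l==i)
P=np.array([at(d,u,v,80)[:2] for u,v in zip(xs,ys)],np.float32)
r=cv2.minAreaRect(P); print(r); print(cv2.boxPoints(r))
red=cv2.inRange(hsv,(0,170,90),(6,255,255))|cv2.inRange(hsv,(174,170,90),(180,255,255))
n,l,s,c=cv2.connectedComponentsWithStats(red)
for i in range(1,n):
    if s[i,4]>15: print(s[i],c[i], at(d,*c[i],124).round(1), at(d,*c[i],204).round(1))
E
python3 -c "
import cv2
im=cv2.imread('pics/top.png')[140:280,190:390]; cv2.imwrite('pics/c.png',cv2.resize(im,None,fx=4,fy=4,interpolation=cv2.INTER_CUBIC))"
```

```text
((555.0476684570312, -47.49293518066406), (118.54389190673828, 132.20999145507812), 70.84146118164062)
[[ 473.1519    -81.787506]
 [ 598.03937  -125.176605]
 [ 636.9435    -13.198364]
 [ 512.05597    30.190735]]
[196 150  34  25 172] [212.05232558 160.56976744] [623.  259.2 124. ] [605.  240.2 204. ]
[204 157  33  29 185] [221.68108108 171.96216216] [597.3 236.  124. ] [581.2 218.8 204. ]
[345 190   5   7  29] [347.03448276 193.37931034] [555.  -46.4 124. ] [542.1 -42.3 204. ]
[210 206  11  11  94] [214.91489362 210.65957447] [509.5 246.  124. ] [500.  228.1 204. ]
```

View pics/c.png

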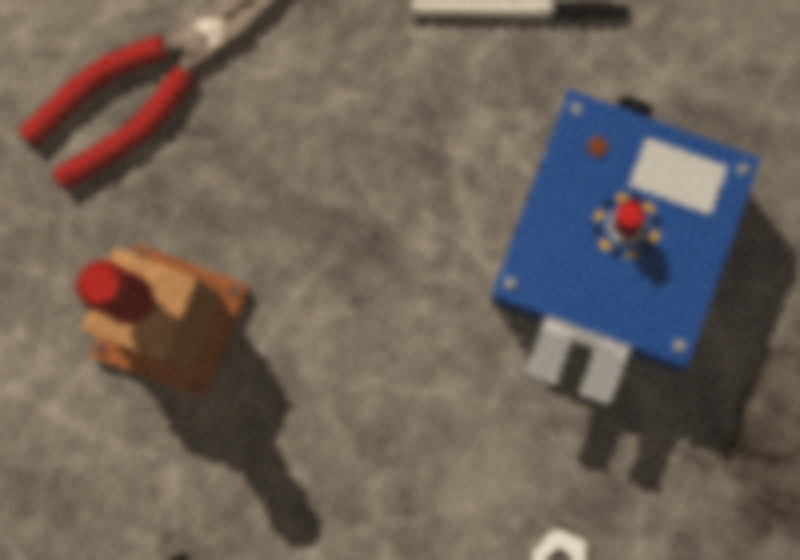

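play_rows:
  translation:
    - [0.034, 0.04, 0.005]
    - [0.069, 0.081, 0.01]
    - [0.104, 0.121, 0.02]
    - [0.138, 0.162, 0.03]
    - [0.173, 0.202, 0.04]
    - [0.208, 0.242, 0.05]
    - [0.242, 0.283, 0.05]
    - [0.277, 0.323, 0.05]
    - [0.311, 0.364, 0.05]
    - [0.346, 0.404, 0.05]
    - [0.38, 0.444, 0.05]
    - [0.415, 0.485, 0.05]
  yaw: [0.08, 0.16, 0.24, 0.33, 0.41, 0.49, 0.57, 0.65, 0.74, 0.82, 0.9, 0.98]
  hand: 1
  force: 20

```text
clock: 1.6
eef_pos: [555.5, -45.4, 255.2]
eef_rot: [-3.141, 0.0, 1.239]
wrist_force: [0.3, -0.4, 0.7]
finger_gap: 93.7
finger_force: 0.0
```

play_rows:
  translation:
    - [0, 0, 0]
    - [0, 0, 0]
  yaw: [0, 0]

```text
clock: 1.85
eef_pos: [554.3, -47.3, 255.1]
eef_rot: [-3.141, 0.0, 1.236]
wrist_force: [0.2, -0.3, -0.2]
finger_gap: 94.0
finger_force: 0.0
```

Run:
```python
from h import *
d=snap('wrist','w1'); print(d['state']['eef_pos'],d['state']['eef_rot'],d['state']['clock'],np.round(d['T_tool_cam'],3).tolist(),d['fx'])
```

```text
[554.2754756140905, -47.276450096068835, 255.09487519135394] [-3.140805021491406, 0.00036405095018277045, 1.2362932269876077] 1.85 [[-0.0, 0.974, 0.228, 65.879], [1.0, 0.0, -0.0, 1.117], [-0.0, 0.228, -0.974, -179.944], [0.0, 0.0, 0.0, 1.0]] 278.06861088746416
```

View pics/w1.png

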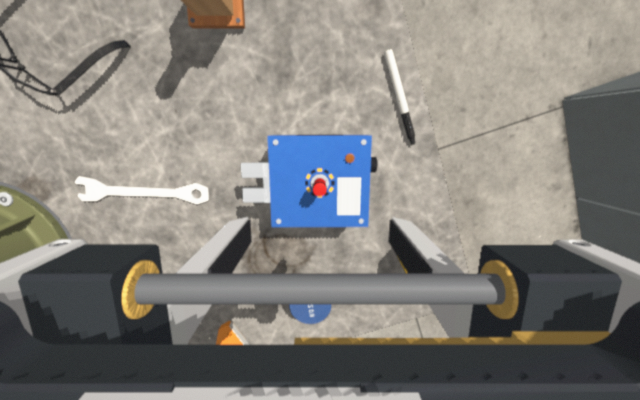

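The wrist view shows the box centred on (320,181), the pin head at (319,187), and the bracket arms on the left at (255,170) and (255,195).

Run:
```python
from h import *
d=load('w1'); im=cv2.imread('pics/w1.png'); hsv=cv2.cvtColor(im,cv2.COLOR_BGR2HSV)
m=cv2.inRange(hsv,(100,120,70),(125,255,255)); m[240:]=0
m=cv2.morphologyEx(m,cv2.MORPH_CLOSE,np.ones((9,9)))
n,l,s,c=cv2.connectedComponentsWithStats(m); i=1+s[1:,4].argmax()
ys,xs=np.where(l==i)
P=np.array([at(d,u,v,80)[:2] for u,v in zip(xs,ys)],np.float32)
r=cv2.minAreaRect(P); print(r); print(cv2.boxPoints(r))
red=cv2.inRange(hsv,(0,150,90),(6,255,255))|cv2.inRange(hsv,(174,150,90),(180,255,255)); red[240:]=0
n,l,s,c=cv2.connectedComponentsWithStats(red)
for i in range(1,n):
    if s[i,4]>15: print(s[i],c[i], at(d,*c[i],124).round(1))
for (u,v) in [(255,183)]: print(at(d,u,v,80))
```

```text
((555.8268432617188, -46.66801452636719), (119.58863830566406, 131.50621032714844), 70.83673095703125)
[[ 474.08917   -81.56476 ]
 [ 598.3082   -124.73314 ]
 [ 637.5645    -11.771271]
 [ 513.34546    31.39711 ]]
[313 179  13  17 180] [319.12222222 187.49444444] [555.8 -44.6 124. ]
[476.15411521 -20.05214518  80.        ]
```

play_rows:
  translation:
    - [0.001, 0.001, -0.05]
    - [0.001, 0.001, -0.1]
    - [0.001, 0.001, -0.14]
    - [0.001, 0.001, -0.163]
    - [0.001, 0.001, -0.163]
  yaw: [0, 0, 0, 0, 0]

```text
clock: 2.52
eef_pos: [554.5, -46.9, 91.5]
eef_rot: [-3.139, 0.001, 1.235]
wrist_force: [-0.6, -0.4, -0.3]
finger_gap: 94.4
finger_force: 0.0
```

play_rows:
  translation:
    - [0, 0, 0]
    - [0, 0, 0]
    - [0, 0, 0]
    - [0, 0, 0]
    - [0, 0, 0]
    - [0, 0, 0]
  yaw: [0, 0, 0, 0, 0, 0]
  hand: 0
  force: 20

```text
clock: 3.28
eef_pos: [555.7, -45.9, 92.4]
eef_rot: [-3.142, 0.0, 1.237]
wrist_force: [0.2, -0.2, -0.9]
finger_gap: 37.7
finger_force: 0.0
```

play_rows:
  translation:
    - [0, 0, 0]
    - [0, 0, 0]
    - [0, 0, 0]
    - [0, 0, 0]
  yaw: [0, 0, 0, 0]

```text
clock: 3.78
eef_pos: [555.6, -45.9, 92.4]
eef_rot: [-3.141, 0.0, 1.237]
wrist_force: [-0.2, 0.2, 0.2]
finger_gap: 15.2
finger_force: 20.0
```

play_rows:
  translation:
    - [0, 0, 0.01]
    - [0, 0, 0.025]
    - [0, 0, 0.045]
    - [0, 0, 0.045]
  yaw: [0, 0, 0, 0]

```text
clock: 4.28
eef_pos: [556.5, -46.1, 139.6]
eef_rot: [3.138, -0.001, 1.237]
wrist_force: [0.8, -0.4, -0.5]
finger_gap: 15.8
finger_force: 20.0
```

play_rows:
  translation:
    - [-0.027, 0.009, 0]
    - [-0.053, 0.018, 0]
    - [-0.079, 0.027, 0]
    - [-0.079, 0.027, 0]
    - [-0.079, 0.027, 0]
    - [-0.079, 0.027, 0]
  yaw: [0, 0, 0, 0, 0, 0]

```text
clock: 5.03
eef_pos: [477.2, -19.2, 137.3]
eef_rot: [-3.142, 0.0, 1.237]
wrist_force: [0.3, -0.2, -0.7]
finger_gap: 15.4
finger_force: 20.0
```

Run:
```python
from h import *
d=snap('wrist','w2'); print(d['state']['eef_pos'],d['state']['eef_rot'])
p=proj(d,d['state']['eef_pos']); print(p)
z=80
x=np.array([np.cos(-.334),np.sin(-.334),0]); y=np.array([-x[1],x[0],0]); n=np.array([476.5,-19.2,80])
im=cv2.imread('pics/w2.png')
S=4; x0,y0=220,80
c=cv2.resize(im[y0:y0+150,x0:x0+200],None,fx=S,fy=S,interpolation=cv2.INTER_CUBIC)
poly=[n+a*x+b*y for a,b in((-17,-7),(11,-7),(11,7),(-17,7))]
q=np.array([[(proj(d,k)[0]-x0+.5)*S,(proj(d,k)[1]-y0+.5)*S] for k in poly],int)
cv2.polylines(c,[q],True,(0,255,0),1)
cv2.imwrite('pics/w2c.png',c)
```

```text
[477.2134079544126, -19.177164060294604, 137.26952239313468] [-3.141513705161988, 2.2459884640779748e-05, 1.2365638041716227]
(np.float64(317.9056041504687), np.float64(229.84268380851643))
```

View pics/w2c.png

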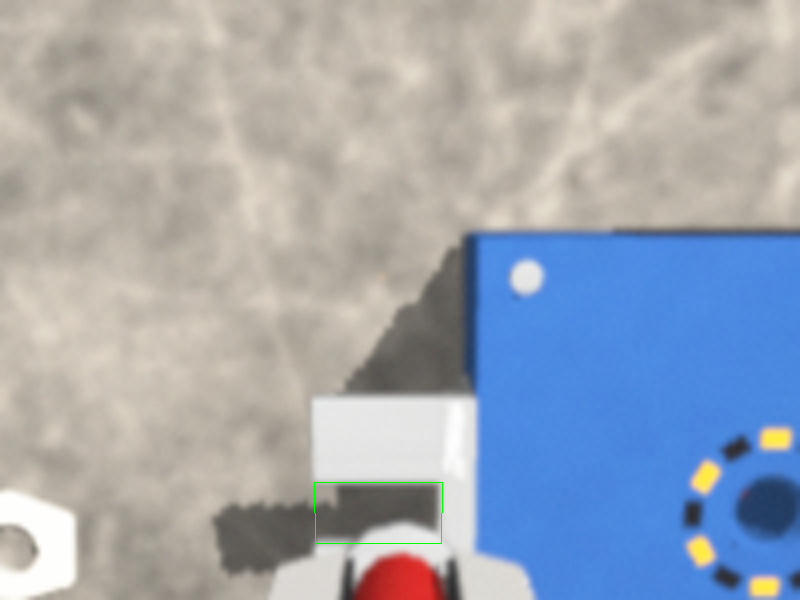

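Run:
```python
from h import *
d=load('w2')
x=np.array([np.cos(-.334),np.sin(-.334),0]); y=np.array([-x[1],x[0],0])
p=np.array(d['state']['eef_pos'])
for o in(-2,0,2): 
    c=p+o*y; c[2]=129; print(o,proj(d,c+12*y))
e=p.copy(); e[2]=80
print('tcp rel old n',(p-np.array([476.5,-19.2,80]))@np.c_[x,y], x,y)
```

```text
-2 (np.float64(317.94778991999107), np.float64(212.3601704109002))
0 (np.float64(317.9428763380725), np.float64(209.62915505993212))
2 (np.float64(317.9379397338726), np.float64(206.88534370705233))
tcp rel old n [0.66649785 0.25544667] [ 0.94473861 -0.3278246   0.        ] [0.3278246  0.94473861 0.        ]
```

play_rows:
  translation:
    - [-0.002, 0, 0]
    - [-0.002, 0, -0.012]
    - [-0.002, 0, -0.02]
    - [-0.002, 0, -0.028]
    - [-0.002, 0, -0.036]
    - [-0.002, 0, -0.042]
    - [-0.002, 0, -0.045]
    - [-0.002, 0, -0.045]
  yaw: [0, 0, 0, 0, 0, 0, 0, 0]

```text
clock: 6.08
eef_pos: [474.8, -19.0, 92.5]
eef_rot: [3.141, -0.0, 1.237]
wrist_force: [0.3, 0.3, -0.9]
finger_gap: 15.6
finger_force: 20.0
```

play_rows:
  translation:
    - [0, 0, 0]
    - [0, 0, 0]
    - [0, 0, 0]
    - [0, 0, 0]
    - [0, 0, 0]
    - [0, 0, 0]
  yaw: [0, 0, 0, 0, 0, 0]
  hand: 0.8

```text
clock: 6.82
eef_pos: [474.7, -19.0, 92.4]
eef_rot: [-3.142, -0.0, 1.237]
wrist_force: [0.2, -0.2, 0.1]
finger_gap: 72.0
finger_force: 0.0
```

play_rows:
  translation:
    - [0, 0, 0.03]
    - [0, 0, 0.08]
    - [0, 0, 0.13]
    - [0, 0, 0.15]
    - [0, 0, 0.15]
    - [0, 0, 0.15]
  yaw: [0, 0, 0, 0, 0, 0]

```text
clock: 7.58
eef_pos: [474.3, -18.9, 241.2]
eef_rot: [-3.14, 0.0, 1.237]
wrist_force: [0.3, 0.0, 0.1]
finger_gap: 75.3
finger_force: 0.0
```

Run:
```python
from h import *
d=snap('wrist','w3'); print(d['state']['eef_pos'],d['state']['clock'])
im=cv2.imread('pics/w3.png'); n=np.array([475.4,-19.8,80]); print(proj(d,n), proj(d,n+[0,0,44]))
hsv=cv2.cvtColor(im,cv2.COLOR_BGR2HSV)
red=cv2.inRange(hsv,(0,150,90),(6,255,255))|cv2.inRange(hsv,(174,150,90),(180,255,255)); red[240:]=0
k,l,s,c=cv2.connectedComponentsWithStats(red)
for i in range(1,k):
    if s[i,4]>15: print(s[i],c[i], at(d,*c[i],124).round(1))
t=snap('top','t3')
cv2.imwrite('pics/w3c.png',cv2.resize(im[100:250,220:420],None,fx=4,fy=4,interpolation=cv2.INTER_CUBIC))
```

```text
[474.28596522448316, -18.930054155576492, 241.19276637296625] 7.575
(np.float64(319.92679149968), np.float64(185.43801095897118)) (np.float64(319.9158120834806), np.float64(193.12417391548794))
[314 182  13  18 184] [320.11956522 190.60326087] [476.5 -17.2 124. ]
```

View pics/w3c.png

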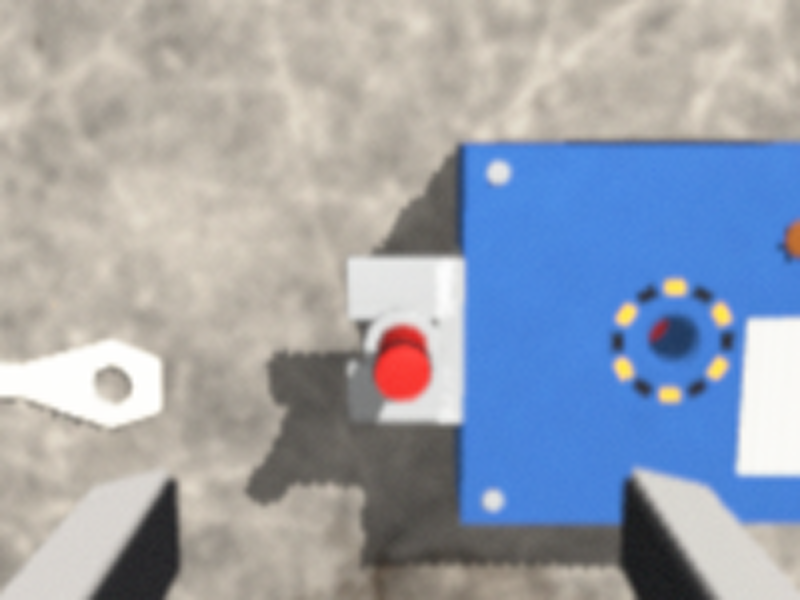

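The pin hangs upright in the notch, with its collar seated on the bracket, and the hole is open at crop (674,338).

play_rows:
  translation:
    - [0.003, 0.04, 0.02]
    - [0.006, 0.085, 0.03]
    - [0.01, 0.13, 0.04]
    - [0.013, 0.175, 0.04]
    - [0.017, 0.215, 0.04]
    - [0.02, 0.245, 0.04]
    - [0.02, 0.245, 0.04]
    - [0.02, 0.245, 0.04]
    - [0.02, 0.245, 0.04]
  yaw: [0, 0, 0, 0, 0, 0, 0, 0, 0]
  hand: 1

```text
clock: 8.8
eef_pos: [494.8, 225.1, 282.4]
eef_rot: [-3.142, 0.0, 1.236]
wrist_force: [0.1, -0.1, -0.2]
finger_gap: 93.7
finger_force: 0.0
```

Run:
```python
from h import *
d=load('w3'); print('ap',at(d,388,184,80),at(d,387.5,184.5,80))
d=snap('wrist','w4'); print(d['state']['eef_pos'],d['state']['eef_rot'],proj(d,np.array([500,228,204])),proj(d,np.array([500,228,104])))
im=cv2.imread('pics/w4.png')
hsv=cv2.cvtColor(im,cv2.COLOR_BGR2HSV)
red=cv2.inRange(hsv,(0,150,90),(6,255,255))|cv2.inRange(hsv,(174,150,90),(180,255,255)); red[240:]=0
k,l,s,c=cv2.connectedComponentsWithStats(red)
for i in range(1,k):
    if s[i,4]>15: print(s[i],c[i], at(d,*c[i],204).round(1))
cv2.imwrite('pics/w4c.png',cv2.resize(im[50:250,190:450],None,fx=3,fy=3,interpolation=cv2.INTER_CUBIC))
```

```text
ap [556.1887948  -45.88987605  80.        ] [555.42549681 -46.2963442   80.        ]
[494.75769247774633, 225.10525787814748, 282.41658778379093] [-3.141588482341225, 0.00012473376831811933, 1.2356673473102222] (np.float64(322.5495735378758), np.float64(196.98251280529826)) (np.float64(321.7369137737871), np.float64(179.25382018473542))
[369  83  57  45 680] [398.6        103.16323529] [591.4 286.5 204. ]
[357 104  59  38 652] [385.38343558 125.06134969] [575.2 272.3 204. ]
[308 172  28  34 736] [321.83423913 189.1576087 ] [501.9 235.4 204. ]
```

View pics/w4c.png

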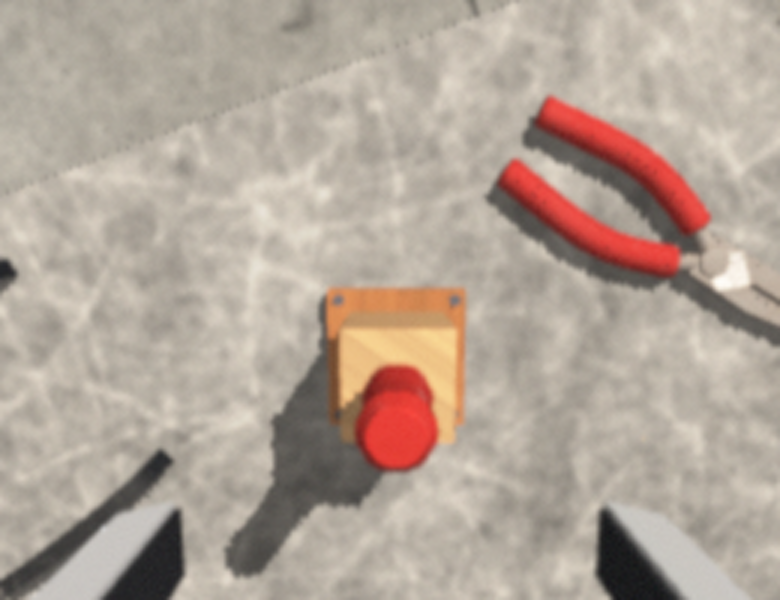

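Run:
```python
from h import *
d=load('w4'); print(at(d,322.1,192.9,204),at(d,322.7,177.8,104))
t=load('top'); print(at(t,214.9,210.66,204))
```

```text
[500.90085089 231.91540408 204.        ] [501.81376516 229.40033305 104.        ]
[500.01765144 228.08395801 204.        ]
```

play_rows:
  translation:
    - [0.007, 0.005, 0]
    - [0.007, 0.005, -0.04]
    - [0.007, 0.005, -0.09]
    - [0.007, 0.005, -0.13]
    - [0.007, 0.005, -0.147]
    - [0.007, 0.005, -0.147]
  yaw: [0, 0, 0, 0, 0, 0]

```text
clock: 9.6
eef_pos: [501.9, 231.0, 135.4]
eef_rot: [-3.141, 0.001, 1.237]
wrist_force: [-0.4, -1.1, 0.8]
finger_gap: 94.2
finger_force: 0.0
```

play_rows:
  translation:
    - [0, 0, 0]
    - [0, 0, 0]
    - [0, 0, 0]
    - [0, 0, 0]
    - [0, 0, 0]
    - [0, 0, 0]
    - [0, 0, 0]
    - [0, 0, 0]
    - [0, 0, 0]
  yaw: [0, 0, 0, 0, 0, 0, 0, 0, 0]
  hand: 0
  force: 45

```text
clock: 10.72
eef_pos: [501.7, 231.0, 135.4]
eef_rot: [3.142, -0.0, 1.237]
wrist_force: [0.1, -1.4, -1.2]
finger_gap: 27.9
finger_force: 45.0
```

play_rows:
  translation:
    - [0, 0, 0.015]
    - [0, 0, 0.03]
    - [0, 0, 0.05]
    - [0, 0, 0.07]
    - [0, 0, 0.09]
    - [0, 0, 0.115]
    - [0, 0, 0.125]
    - [0, 0, 0.125]
    - [0, 0, 0.125]
  yaw: [0, 0, 0, 0, 0, 0, 0, 0, 0]

```text
clock: 11.85
eef_pos: [501.4, 231.0, 259.6]
eef_rot: [-3.141, 0.001, 1.237]
wrist_force: [-1.1, -0.2, -0.9]
finger_gap: 27.9
finger_force: 44.9
```

Run:
```python
from h import *
snap('scene','s5'); t=snap('top','t5'); print(t['state']['eef_pos'],t['state']['finger_force'])
a=cv2.imread('pics/s5.png')[100:360,200:420]; b=cv2.imread('pics/t5.png')[120:280,180:400]
a=cv2.resize(a,(440,520)); b=cv2.resize(b,(352,256),interpolation=cv2.INTER_CUBIC); b=cv2.copyMakeBorder(b,0,264,0,0,cv2.BORDER_CONSTANT)
cv2.imwrite('pics/m5.png',np.hstack([a,b]))
```

```text
[501.4154194406982, 230.94279724040715, 259.550982100556] 44.94855430908501
```

View pics/m5.png

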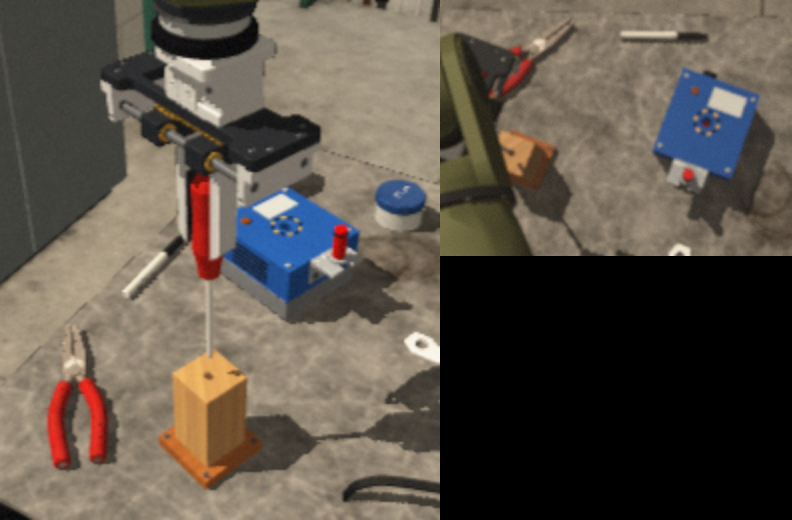

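The driver is held and hangs vertical, clear of the stand, with its tip at scene (304,277). The pin is still parked.

play_rows:
  translation:
    - [0.006, -0.03, 0]
    - [0.014, -0.07, 0]
    - [0.022, -0.115, 0]
    - [0.031, -0.16, 0]
    - [0.04, -0.205, 0]
    - [0.048, -0.245, 0]
    - [0.0543, -0.272, 0]
    - [0.0543, -0.277, -0.01]
    - [0.0543, -0.277, -0.02]
    - [0.0543, -0.277, -0.025]
    - [0.0543, -0.277, -0.025]
    - [0.0543, -0.277, -0.025]
  yaw: [0, 0, 0, 0, 0, 0, 0, 0, 0, 0, 0, 0]

```text
clock: 13.45
eef_pos: [556.1, -45.5, 235.8]
eef_rot: [3.141, -0.0, 1.237]
wrist_force: [0.3, -1.3, 0.6]
finger_gap: 28.4
finger_force: 44.9
```

Run:
```python
from h import *
w=snap('wrist','w6'); s=snap('scene','s6'); p=np.array(s['state']['eef_pos']); print(p,s['state']['eef_rot'])
S=5
out=[]
for d,f,n in((s,'s6',(320,400)),(w,'w6',(320,400))):
    im=cv2.imread(f'pics/{f}.png'); tip=p+[0,0,-131.4]
    u,v=proj(d,tip); a,b=proj(d,[555.8,-46.4,80]); print(f,(u,v),(a,b))
    x0=int((u+a)/2)-40; y0=int((v+b)/2)-50
    c=cv2.resize(im[y0:y0+100,x0:x0+80],None,fx=S,fy=S,interpolation=cv2.INTER_CUBIC)
    for q,col in(((u,v),(0,255,0)),((a,b),(255,255,0))): cv2.drawMarker(c,(int((q[0]-x0+.5)*S),int((q[1]-y0+.5)*S)),col,0,12,1)
    print(x0,y0); out.append(c)
cv2.imwrite('pics/m6.png',np.hstack(out))
```

```text
[556.08585825 -45.64926681 235.81711458] [3.1410277710670855, -0.0001267368836843641, 1.237282183869255]
s6 (np.float64(342.95686580390003), np.float64(203.9143697546644)) (np.float64(342.68171775947593), np.float64(211.9480816333137))
302 157
w6 (np.float64(318.5378197626517), np.float64(190.17215992932373)) (np.float64(318.5770818931942), np.float64(186.6964090080505))
278 138
```

View pics/m6.png

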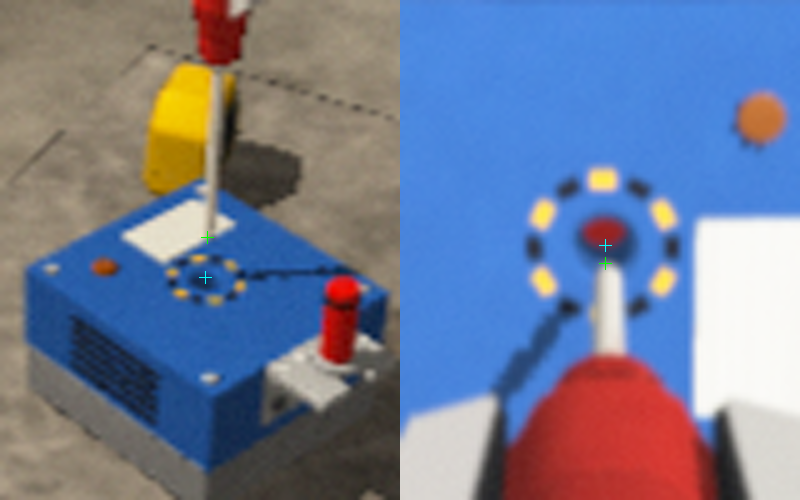

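The tip sits directly over the hole: scene crop (207,237), wrist crop (606,265).

play_rows:
  translation:
    - [0, -0.0007, -0.01]
    - [0, -0.0007, -0.022]
    - [0, -0.0007, -0.032]
    - [0, -0.0007, -0.042]
    - [0, -0.0007, -0.05]
    - [0, -0.0007, -0.053]
    - [0, -0.0007, -0.053]
    - [0, -0.0007, -0.053]
  yaw: [0, 0, 0, 0, 0, 0, 0, 0]

```text
clock: 14.55
eef_pos: [556.1, -46.7, 182.8]
eef_rot: [3.141, -0.0, 1.237]
wrist_force: [0.4, 0.3, -1.0]
finger_gap: 28.0
finger_force: 44.9
```

play_rows:
  translation:
    - [0, 0, -0.002]
    - [0, 0, -0.004]
    - [0, 0, -0.006]
    - [0, 0, -0.008]
    - [0, 0, -0.008]
    - [0, 0, -0.008]
  yaw: [0, 0, 0, 0, 0, 0]

```text
clock: 15.3
eef_pos: [556.1, -46.7, 174.6]
eef_rot: [3.141, -0.0, 1.237]
wrist_force: [0.2, -0.0, 2.9]
finger_gap: 27.6
finger_force: 45.0
```

play_rows:
  translation:
    - [0, 0, -0.0015]
    - [0, 0, -0.003]
    - [0, 0, -0.0045]
    - [0, 0, -0.0045]
    - [0, 0, -0.0045]
    - [0, 0, -0.0045]
    - [0, 0, -0.0045]
    - [0, 0, -0.0045]
  yaw: [0, 0, 0, 0, 0, 0, 0, 0]

```text
clock: 16.3
eef_pos: [556.0, -46.6, 170.0]
eef_rot: [3.142, -0.0, 1.237]
wrist_force: [-0.2, 0.7, 4.2]
finger_gap: 28.0
finger_force: 45.0
```

Run:
```python
from h import *
F=[telemetry.read_state()['wrist_force'][2]]
for i in range(5): t=snap('scene','s7'); F.append(t['state']['wrist_force'][2])
print(np.round(F,2),t['state']['eef_pos'],t['state']['finger_force'])
im=cv2.imread('pics/s7.png')[130:280,260:460]; cv2.imwrite('pics/s7c.png',cv2.resize(im,None,fx=4,fy=4,interpolation=cv2.INTER_CUBIC))
```

```text
[4.18 4.18 5.05 4.51 5.11 4.21] [556.0218338519188, -46.655926171192725, 169.97514789262888] 44.971123449504375
```

View pics/s7c.png

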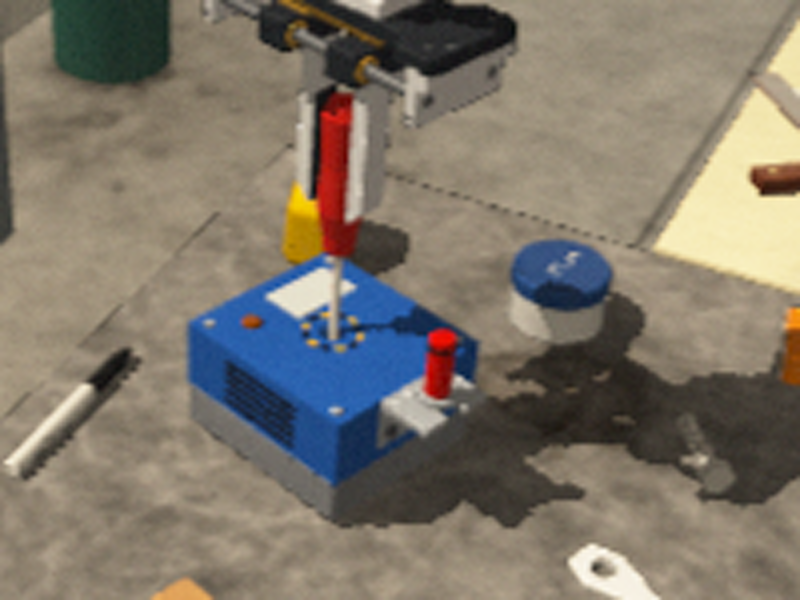

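The blade is down the hole and the pin is still hanging upright in the notch. The push is about 5.3 N after allowing for the driver's weight, which puts the button about 9 mm down.

```bash
python3 -c "
from cell import manip
print(manip.sign_off())"
```

```text
the job is handed in; nothing more can be done
None
```

I handed the job in at about 16.6 s of the 51 s: the pin is parked upright and released in the notch, and the gripped screwdriver is holding the button down about 9 of its 12 mm (estimated from a push of about 5 N); the hand-in returned no verdict.

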